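Hold the magnifier over the watch movement

TASK

Pull the top drawer of the small chest nearly all the way open by its handle and leave it open, then take the hand magnifier out by its handle, carry it over the row of bench presses and dust dome, higher than the top of the tallest press, and stop with the lens level and centred about a centimetre above the open watch movement on its round stand. Never touch the stand or the movement, and leave the presses, dome and parts tray where they stand. Finish while still holding the magnifier there, in the gripper and touching nothing else.

Things in the scene. Friction and masses are not known exactly. Their poses are not given: they have to be found in the camera images.
- chest: Low light-wood instrument chest with two drawers, 250 deep (x) x 280 wide (y) x 120 mm high, fixed. Origin at the centre of its underside; its -x side is the front, roughly facing the robot. Top drawer: floor 70 mm above the bench, inside 205 mm along x, 238 mm along y, side walls 28 mm and front panel 37 mm over its floor.
- chest_drawer0 (a joint): Top drawer's slide, m: 0 shut, grows as the drawer comes out along the chest's -x, to a stop at 0.173. Light: about 1 N of friction, stays where it is left. It may start up to 20 mm ajar. Open enough from 0.13 on.
- chest_drawer0_handle (a point): Middle of the top drawer's handle: a horizontal steel bar 11 mm thick, 120 mm long along the chest's y, standing 35 mm (bar axis) in front of the drawer face, 32 mm below the chest's top (88 mm above the bench). 29 mm free between bar and face. It moves with the drawer; axes as the chest's.
- magnifier: Hand magnifier, 64 to 112 g, flat in the top drawer, lens toward the chest's -y side. Black handle, 16 x 16 mm section, from x = -50 to +55 mm; round lens, 60 mm wide, 9 mm thick, centred at x = +85 mm. Origin on the handle's underside at the place to grip; x along the handle to the lens, z up. With the drawer fully open the handle is 65 to 110 mm out in front of the chest's top edge.
- lens (a point): Centre of the underside of the magnifier's lens: 85 mm from the magnifier's origin along its x; same axes.
- stand: Round movement stand, fixed to the bench: 72 mm foot, slim post, 60 mm round metal plate at 50 to 57 mm height, with a brass watch movement of 35 mm diameter with bare gear wheels between two small grey jaws on it. 66 mm high in all. Origin at the centre of its underside.
- movement (a point): Centre of the top of the watch movement, 66 mm above the bench on the stand's axis: the target; z up.
- press_tall: Green hand press of the row, C-shaped arm with upright spindle on a 68 mm round foot, 160 mm high, 0.9 kg, loose. Origin under the foot. The row (two presses and dome, in any order) stands about along x, near y = -0.06 to -0.01, between chest and stand; y 0.03 to -0.09 is the width of the row.
- press_short: The same kind of press, 135 mm high, in the row. Origin under the foot.
- dome: Glass dust dome on a white plate of 108 mm diameter, 107 mm high, in the row. Origin under the plate.
- tray: White open parts tray with four compartments, 80 x 60 x 22 mm, loose, on the same side of the row as the stand. Origin at the centre of its underside.
Not all that is in view belongs to the job. Leave any blue or purple look-alike of the press_tall alone. Of the things shaped like the dome, the glass one is meant.

How it is judged:
By the outcome, as a careful person would: the job done as asked, in the order asked, and still so for the second after the job is handed in, while the arm keeps its last pose, push and grip.
It also fails if it takes over 54 s, if anything falls off the work surface, if the arm or the gripper's body presses on something with over 40 N, if the wrist force passes 120 N, or if a joint passes its speed limit or range.

ROBOT

A 6-joint arm with a two-finger parallel gripper is mounted at the origin on the work surface. World frame = base frame: x ahead of the robot, y to its left, z up, the work surface at z = 0. Lengths are in m, angles in rad, forces in N, time in s.
With the tool pointing down it reaches from about 0.3 to 0.875 m from the base axis. Payload 6.4 kg.
Tool frame: the origin (TCP) lies at the very end of the fingers, on their centre line; the grasp point (between the pads) lies 19 mm behind it (grip_depth is the distance from the TCP to the grasp point, in m); z points along the fingers, y is the line along which they close (so a half turn about z gives the same grasp; the last joint's range is limited). The gripper opens to 85 mm and grips with 20 to 120 N. Pads are 22 mm wide; open, the fingers measure 114 mm over their backs; the gripper's body (76 mm by 85 mm) begins 54 mm behind the grasp point. The pads swing forward as they close: fully open they stand 13 mm farther back than shut.
Start: joints at [-1.502, 0.181, 1.607, -0, 1.354, -0.206], TCP at [0.156, -0.553, 0.231] pointing down, gripper open.
Joint ranges: [-2.99, 2.99], [-0.89, 2.07], [0.3, 2.58], [-1.14, 4.28], [0, 2.63], [-3.12, 3.12]. Speed limits (rad/s): [2.57, 2.57, 3.01, 3.14, 3.14, 3.14].

INTERFACE

Orientations are given as a unit quaternion [w, x, y, z].
In Python, from bench import move_ptp, move_straight, move_j, set_gripper, dwell, solve_ik, get_image, calibration, MotionError, job_done, get_clock, get_joint_pos, get_dq, get_tau, get_tcp_pos, get_orientation, get_wrist_force, get_moment, get_finger_gap, get_grasp_force, grip_depth gives the robot as it stands. The module is installed in compiled form; this text tells all that it offers. Calls block until the motion is done:
- move_ptp(position, orientation): joint-space move of the TCP to a pose.
- move_straight(position, attitude=None, max_speed=0.15): straight line of the TCP; attitude=None keeps the orientation; max_speed is the mean speed in m/s.
- move_j(angles): joint-space move.
- set_gripper(opening, effort=None): opening from 0.0 (shut) to 1.0 (fully open); effort is the grip in N (None keeps the last); returns when the fingers have stopped.
- dwell(seconds).
- solve_ik(position, orientation): joint angles nearest the present ones, or None.
- get_image(name): name is "side" or "top"; returns the picture (384x512x3 uint8, red, green, blue); there is no depth.
- calibration(name): a dict with "intrinsics" (3x3 intrinsics, pixels), "extrinsics" (4x4, takes a point from camera to world coordinates). Camera axes: x right, y down, z forward; pixel columns grow to the right and rows downward; lengths in m; the calibration is good to about 2 mm. A picture is of the moment at which its call begins. calibration takes no time and is no camera call.
A pose or a line that the arm cannot do raises MotionError and nothing moves.
- job_done(): hands the job in; it is judged then, once.
Readings, each from a call of its own:
- get_clock(): time.
- get_joint_pos(): joint angles.
- get_dq(): joint speeds.
- get_tau(): joint torques, N m.
- get_tcp_pos(): TCP position.
- get_orientation(): TCP orientation.
- get_wrist_force(): force on the tool from outside, world axes, zero at the start.
- get_moment(): the same for the moment, N m.
- get_finger_gap(): opening from 0.0 (shut) to 1.0 (fully open).
- get_grasp_force(): force on a finger pad.
Only numpy, scipy, OpenCV 4.12 (cv2) and the standard library are available. Lean on these libraries where they do the work, as an engineer would, in place of code of your own. Each camera call takes 0.05 s, during which the arm holds its last target. There are 200 camera calls.

## Working session

There is one attempt and no reset: what is moved stays moved. The work goes in short steps, each a Python script; the robot and the scene stay as the last script left them, time stands still between calls to the robot, and variables do not carry over. Pictures are saved under pics/ and viewed, at most 10 in all, crops included, and the job is handed in when it is done.

```bash
mkdir -p pics
python3 - <<'E'
from bench import *
import cv2,numpy as np
for n in("side","top"):
    im=get_image(n); np.save(f"pics/{n}0.npy",im); cv2.imwrite(f"pics/{n}0.png",cv2.resize(im[:,:,::-1],(800,600),interpolation=cv2.INTER_CUBIC))
    c=calibration(n); print(n,np.round(c["intrinsics"],1).tolist(),np.round(c["extrinsics"],3).tolist())
print(get_clock(),get_orientation(),grip_depth)
E
```

```text
side [[389.2, 0.0, 249.6], [0.0, 389.2, 193.7], [0.0, 0.0, 1.0]] [[0.996, -0.06, 0.059, 0.502], [-0.081, -0.527, 0.846, -0.75], [-0.019, -0.848, -0.53, 0.546], [0.0, 0.0, 0.0, 1.0]]
top [[415.7, 0.0, 254.9], [0.0, 415.7, 192.6], [0.0, 0.0, 1.0]] [[-0.028, -0.996, 0.081, 0.478], [-1.0, 0.028, 0.008, -0.013], [-0.01, -0.08, -0.997, 1.008], [0.0, 0.0, 0.0, 1.0]]
0.1 [-7.89040672e-04  9.90575165e-01  1.36967936e-01  6.73964800e-05] 0.0187
```

View pics/top0.png

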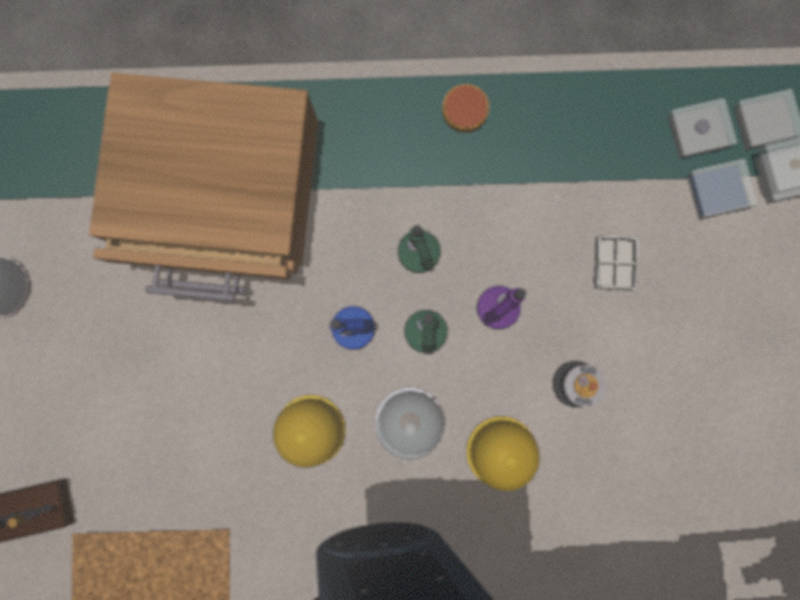

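View pics/side0.png

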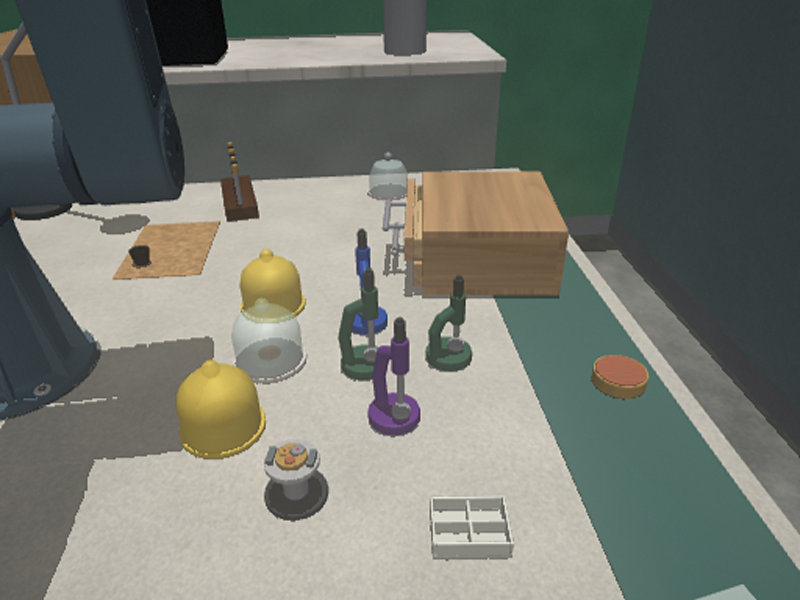

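The top view shows the chest at upper left (top face about (112,74)-(308,92)-(290,254)-(92,236), handle bar around (200,290)). The green presses are at (419,250) and (426,331), the glass dome at (410,424), the movement at (583,384) and the tray at (615,263). The side view agrees. I'll zoom in on the handle and movement.

```bash
cat > h.py <<'E'
import numpy as np,cv2
from bench import *
def ray(cam,uv):
    c=calibration(cam);K=np.array(c["intrinsics"]);T=np.array(c["extrinsics"])
    d=T[:3,:3]@np.linalg.inv(K)@np.array([uv[0],uv[1],1.]);return T[:3,3],d
def onz(cam,uv,z):
    o,d=ray(cam,uv);return o+d*(z-o[2])/d[2]
def tri(u1,u2):
    (o1,d1),(o2,d2)=ray("top",u1),ray("side",u2)
    s=np.linalg.lstsq(np.c_[d1,-d2],o2-o1,rcond=None)[0]
    a,b=o1+s[0]*d1,o2+s[1]*d2;return (a+b)/2,np.linalg.norm(a-b)
def proj(cam,p):
    c=calibration(cam);T=np.linalg.inv(c["extrinsics"]);q=np.array(c["intrinsics"])@(T[:3,:3]@p+T[:3,3]);return q[:2]/q[2]
E
python3 - <<'E'
from h import *
t=np.load("pics/top0.npy");s=np.load("pics/side0.npy")
def crop(im,u,v,w,h,f): return cv2.resize(im[v:v+h,u:u+w],None,fx=f,fy=f,interpolation=cv2.INTER_NEAREST)
A=crop(t,50,140,150,60,5)   # handle top
B=np.hstack([crop(t,345,222,50,40,7),crop(s,160,275,55,57,7)[:280,:400]])
B=B[:,:750] if B.shape[1]>750 else np.pad(B,((0,0),(0,750-B.shape[1]),(0,0)))
cv2.imwrite("pics/z.png",np.vstack([A,B])[:,:,::-1])
def mask(im,lo,hi,x0,y0,x1,y1):
    hsv=cv2.cvtColor(im,cv2.COLOR_RGB2HSV);m=cv2.inRange(hsv,lo,hi);k=np.zeros_like(m);k[y0:y1,x0:x1]=m[y0:y1,x0:x1]
    c=max(cv2.findContours(k,0,2)[0],key=cv2.contourArea);return np.array(cv2.minEnclosingCircle(c)[0]),cv2.minEnclosingCircle(c)[1],cv2.contourArea(c)
a=mask(t,(5,90,80),(25,255,255),350,225,395,265);b=mask(s,(5,90,80),(25,255,255),160,275,215,310)
print(a,b,tri(a[0],b[0]),onz("top",a[0],.066),onz("side",b[0],.066))
k=.64
for n,p,z in[("c1",(112,74),.12),("c2",(308,92),.12),("c3",(292,254),.12),("c4",(92,236),.12),("h1",(147,289),.088),("h2",(250,298),.088),("pr1",(419,251),.01),("pr2",(426,331),.01),("dome",(410,424),.005),("tray",(615,263),.022)]:
    print(n,onz("top",np.array(p)*k,z).round(4))
E
```

```text
(array([374.73620605, 246.57086182]), 7.2102437019348145, 97.5) (array([186.13121033, 292.12411499]), 10.351578712463379, 191.5) (array([ 0.42445859, -0.27329124,  0.05916866]), np.float64(0.0013966689441540251)) [ 0.42553922 -0.27134882  0.066     ] [ 0.42485055 -0.27998683  0.066     ]
c1 [0.8846 0.3907 0.12  ]
c2 [0.8495 0.1128 0.12  ]
c3 [0.6195 0.1388 0.12  ]
c4 [0.6529 0.4168 0.12  ]
h1 [0.5802 0.3525 0.088 ]
h2 [0.5631 0.2051 0.088 ]
pr1 [ 0.6359 -0.0397  0.01  ]
pr2 [ 0.5117 -0.0467  0.01  ]
dome [ 0.3707 -0.0181  0.005 ]
tray [ 0.6068 -0.3376  0.022 ]
```

View pics/z.png

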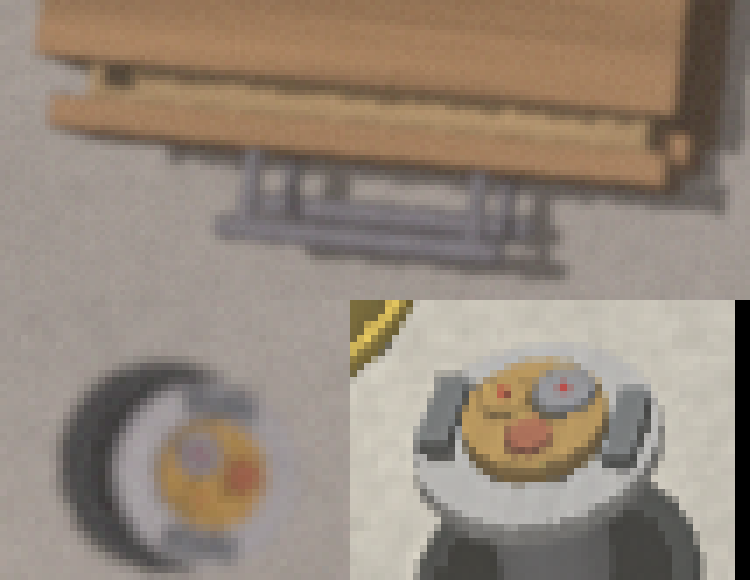

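```bash
cat >> h.py <<'E'
from scipy.spatial.transform import Rotation as R
def down(yv):  # tool pointing down, closing axis yv (2D), sign chosen for the smallest j6 motion
    best=None
    for s in(1,-1):
        y=np.array([yv[0],yv[1],0.])*s;y/=np.linalg.norm(y);z=np.array([0,0,-1.])
        q=R.from_matrix(np.c_[np.cross(y,z),y,z]).as_quat();q=[q[3],*q[:3]]
        yield q
def pick(p,yv):
    qs=[(abs(j[5]),list(q)) for q in down(yv) if (j:=solve_ik(list(p),list(q))) is not None]
    return min(qs)[1]
E
python3 - <<'E'
from h import *
c=lambda x,y:(50+x/5-.5,140+y/5-.5)
print("bar",onz("top",c(217,228),.088),onz("top",c(488,247),.088))
print("panel top",onz("top",c(50,128),.107),onz("top",c(665,187),.107))
print("chest edge",onz("top",c(36,53),.12),onz("top",c(685,117),.12))
T=lambda x,y:(345+x/7-.5,222+(y-300)/7-.5); S=lambda x,y:(160+(x-350)/7-.5,275+(y-300)/7-.5)
print("mov",onz("top",T(212,473),.066),onz("side",S(535,414),.066),tri(T(212,473),S(535,414)))
print("plate",onz("top",T(205,474),.057),onz("side",S(539,434),.057))
print("foot",onz("top",T(167,463),.005))
im=np.load("pics/side0.npy")[105:205,230:330];cv2.imwrite("pics/zs.png",cv2.resize(im,None,fx=6,fy=6,interpolation=cv2.INTER_NEAREST)[:,:,::-1])
E
```

```text
bar [0.57995442 0.3551418  0.088     ] [0.56796944 0.23387318 0.088     ]
panel top [0.62414972 0.42136795 0.107     ] [0.59024671 0.15103207 0.107     ]
chest edge [0.65511693 0.42154439 0.12      ] [0.61881502 0.1395931  0.12      ]
mov [ 0.42632993 -0.27149984  0.066     ] [ 0.42434156 -0.27691727  0.066     ] (array([ 0.42488665, -0.27277539,  0.0618074 ]), np.float64(0.0024279584272938427))
plate [ 0.42557211 -0.27169017  0.057     ] [ 0.42422628 -0.27471311  0.057     ]
foot [ 0.42675734 -0.27306051  0.005     ]
```

View pics/zs.png

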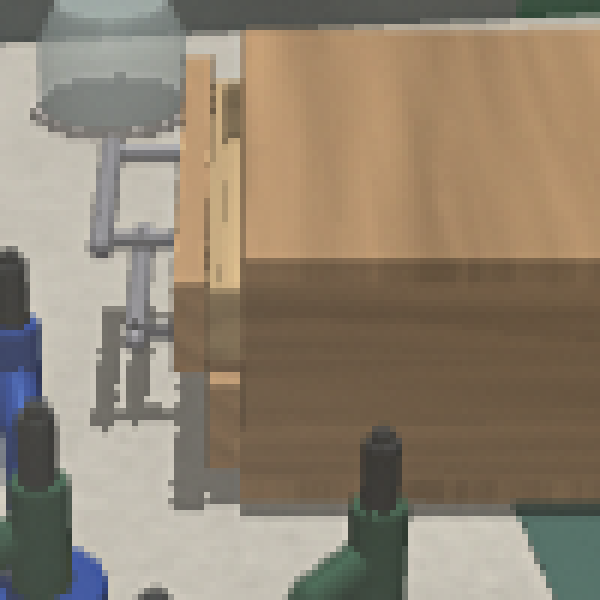

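The side crop confirms that the upper bar belongs to the top drawer, running (101,247)-(108,137) in the crop, with the drawer a little ajar. Chest yaw is about -7.2°, the handle is at about (0.573, 0.292), and the stand is at about (0.4255, -0.2725). Next I'll pull the drawer.

Run:
```python
from h import *
S=lambda x,y:(230+x/6-.5,105+y/6-.5)
print("bar side",onz("side",S(101,247),.088),onz("side",S(108,137),.088))
a=np.radians(7.2);cx=np.array([np.cos(a),-np.sin(a),0])
h=np.array([.573,.292,.088]); g=h-[0,0,grip_depth]
q=pick(g+[0,0,.15],cx); print(q,solve_ik(list(g),q),solve_ik(list(g-.145*cx),q))
set_gripper(.33,25)
move_ptp(list(g+[0,0,.12]),q)
im=get_image("top");cv2.imwrite("pics/top1.png",im[100:260,20:220,::-1].repeat(3,0).repeat(3,1))
move_straight(list(g),max_speed=.12); print(get_wrist_force(),get_finger_gap())
set_gripper(0,25); print(get_clock(),get_finger_gap(),get_grasp_force(),get_wrist_force())
```

```text
bar side [0.56406111 0.23211829 0.088     ] [0.57739876 0.36303328 0.088     ]
[np.float64(0.0), np.float64(0.7501110696304595), np.float64(0.6613118653236518), np.float64(0.0)] [ 2.87085060e-01  5.04705570e-01  1.53495972e+00 -4.44089210e-16
  1.10192737e+00  4.12748767e-01] [ 4.01496187e-01  2.89756759e-01  1.83949726e+00 -4.44089210e-16
  1.01233864e+00  5.27159893e-01]
[-0.16874268  0.63438161 -0.88890941] 0.3333238931651936
5.4667 0.1171381499260773 24.480617344379425 [-0.94789427  1.04665775  4.36133091]
```

Run:
```python
from h import *
a=np.radians(7.2);cx=np.array([np.cos(a),-np.sin(a),0])
p=np.array(get_tcp_pos())
move_straight(list(p-.143*cx),max_speed=.1); print(get_wrist_force(),get_finger_gap())
set_gripper(.33); p=np.array(get_tcp_pos()); print(p)
move_straight(list(p+[0,0,.13]),max_speed=.2)
move_ptp([.25,.12,.3],list(get_orientation()))
for n in("side","top"):
    im=get_image(n); np.save(f"pics/{n}2.npy",im)
t=np.load("pics/top2.npy")[120:250,20:220];s=np.load("pics/side2.npy")[85:215,170:370]
cv2.imwrite("pics/open.png",cv2.resize(np.hstack([t,s]),(800,260),interpolation=cv2.INTER_NEAREST)[:,:,::-1])
cv2.imwrite("pics/open.png",np.vstack([cv2.resize(x,(462,300),interpolation=cv2.INTER_NEAREST) for x in(t,s)])[:,:,::-1])
print(get_clock())
```

```text
[-0.24067503  2.01769732  4.55093912] 0.11846836116197659
[0.43157125 0.30976791 0.06995958]
9.3417
```

View pics/open.png

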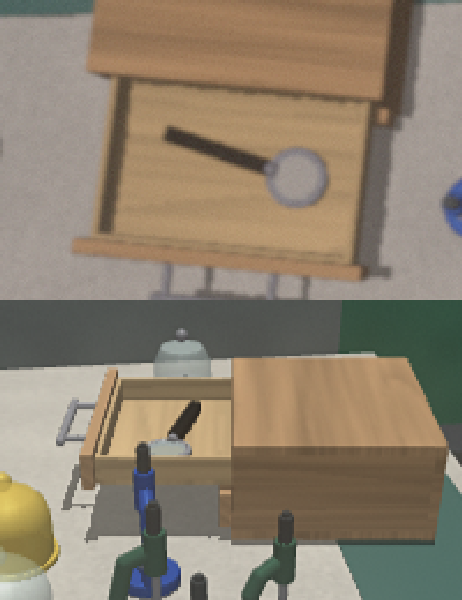

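The drawer is open. The magnifier's black handle runs (166,130)-(268,168) in the upper crop, with the lens ring at (297,177). I'll measure its axis from the dark mask.

Run:
```python
from h import *
t=np.load("pics/top2.npy");g=cv2.cvtColor(t,cv2.COLOR_RGB2HSV)
m=np.zeros(g.shape[:2],np.uint8);m[165:205,85:142]=(g[165:205,85:142,2]<85)*255
n,l,st,ce=cv2.connectedComponentsWithStats(m);i=1+np.argmax(st[1:,4]);print(st[i],ce[i])
ys,xs=np.where(l==i)
P=np.array([onz("top",(x,y),.084)[:2] for x,y in zip(xs,ys)])
c=P.mean(0);d=np.linalg.svd(P-c)[2][0];d*=-np.sign(d[1]);s=(P-c)@d;w=(P-c)@np.array([-d[1],d[0]])
print("axis",d,np.degrees(np.arctan2(d[1],d[0])),"ends",s.min(),s.max(),"w",np.ptp(w),"c",c)
back=c+d*s.min();print("back",back,"origin by back",back+.05*d,"by centre",c-.0025*d)
# lens ring: scaled crop circle (297,177), r 31
L=onz("top",(20+297/2.31-.5,120+177/2.31-.5),.079);print("lens",L,"origin by lens",L[:2]-.085*d,"offaxis",(L[:2]-c)@np.array([-d[1],d[0]]))
for p in (back,c+d*s.max()): print(proj("side",np.array([*p,.086])))
print(np.round(proj("side",L),1))
```

```text
[ 92 176  43  18 234] [112.79487179 184.43162393]
axis [-0.34775799 -0.93758433] -110.35024510641372 ends -0.05021158705735135 0.04970268262599036 w 0.011956277538037529 c [0.58063178 0.3120073 ]
back [0.59809326 0.3590849 ] origin by back [0.58070536 0.31220568] by centre [0.58150118 0.31435126]
lens [0.55248207 0.23421392 0.079     ] origin by lens [0.5820415  0.31390859] offaxis 0.0006605444650597675
[254.37217188 128.107004  ]
[245.22945957 141.3758864 ]
[242.2 148.5]
```

Run:
```python
from h import *
d=np.array([-.3478,-.9376]);o=np.array([.5815,.3137])
yv=[-d[1],d[0]]; p=np.array([*o,.074]); q=pick(p+[0,0,.2],yv)
set_gripper(.5,70)
move_ptp(list(p+[0,0,.15]),q); move_straight(list(p),max_speed=.1); print(get_tcp_pos(),get_wrist_force())
set_gripper(0,70); print(get_finger_gap(),get_grasp_force(),get_wrist_force())
p=np.array(get_tcp_pos())
move_straight(list(p+[0,0,.03]),max_speed=.04); print(get_grasp_force(),get_finger_gap())
move_straight(list(p+[0,0,.17]),max_speed=.12); print(get_wrist_force(),get_moment(),get_finger_gap(),get_clock())
for n in("side","top"):
    np.save(f"pics/{n}3.npy",get_image(n))
t=np.load("pics/top3.npy")[100:250,20:220];s=np.load("pics/side3.npy")[20:170,170:370]
cv2.imwrite("pics/lift.png",np.vstack([cv2.resize(x,(400,300),interpolation=cv2.INTER_NEAREST) for x in(t,s)])[:,:,::-1])
```

```text
[0.5820473  0.31391367 0.07486786] [ 0.39034652 -0.04586672  0.4076598 ]
0.1637895675105138 70.44133186340332 [-0.65111977 -0.12614113  4.2279573 ]
69.80840563774109 0.16040649744157595
[-0.05364897  0.0913318  -1.79367661] [ 0.04142881 -0.01740502  0.05980791] 0.15932575164462118 15.3417
```

View pics/lift.png

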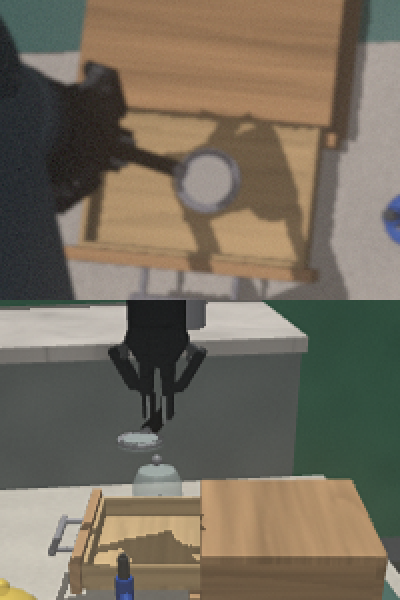

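Run:
```python
from h import *
print(get_tcp_pos(),tri((123.,190.),(238.7,89.2)), "expected",np.array([.5815,.3137,.245])+.085*np.array([-.3478,-.9376,0]))
t=np.load("pics/top3.npy")[160:220,70:150];s=np.load("pics/side3.npy")[60:100,215:275]
cv2.imwrite("pics/lz.png",np.vstack([cv2.resize(t,(480,360),interpolation=0),cv2.resize(s,(480,320),interpolation=0)])[:600,:,::-1])
```

```text
[0.58157737 0.31365223 0.24357611] (array([0.5501972 , 0.23618231, 0.24548611]), np.float64(0.003361053392122106)) expected [0.551937 0.234004 0.245   ]
```

View pics/lz.png

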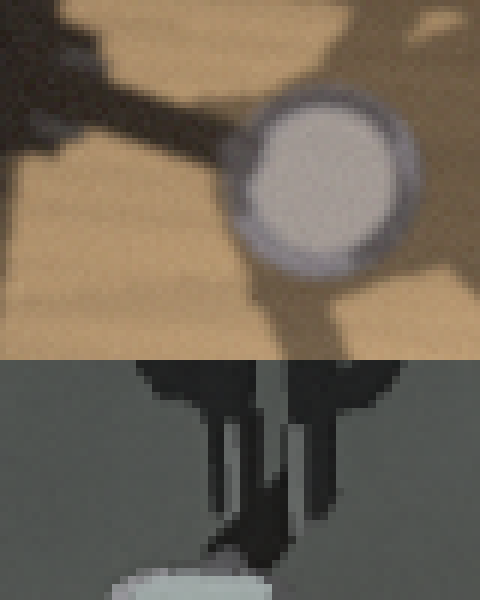

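The lens is held and nearly level; its triangulated position is within 3 mm of the expected one. Next I'll carry it over the row at about 0.24 m.

Run:
```python
from h import *
q0=np.array(get_orientation());r0=R.from_quat([*q0[1:],q0[0]])
r=R.from_euler('z',20.35,degrees=True)*r0;x=r.as_quat();q=[float(x[3]),*map(float,x[:3])]
o=np.array([.4255,-.1875,.25]); print(solve_ik(list(o),q))
move_straight(list(o),q,max_speed=.13); print(get_tcp_pos(),get_finger_gap(),get_clock())
move_straight([o[0],o[1],.115],max_speed=.1); dwell(.3)
print(get_tcp_pos(),get_orientation(),get_wrist_force(),get_clock())
for n in("side","top"): np.save(f"pics/{n}4.npy",get_image(n))
t=np.load("pics/top4.npy")[205:285,320:420];s=np.load("pics/side4.npy")[220:340,130:250]
cv2.imwrite("pics/over.png",np.hstack([cv2.resize(t,(400,320),interpolation=0),cv2.resize(s,(400,400),interpolation=0)[:320]])[:,:,::-1]) if 0 else cv2.imwrite("pics/over.png",np.vstack([cv2.resize(t,(375,300),interpolation=0),cv2.resize(s[:96],(375,300),interpolation=0)])[:,:,::-1])
```

```text
[-0.66976199 -0.08920181  1.84964895 -0.00205652  1.38159011 -0.66930131]
[ 0.42553751 -0.18732666  0.24997276] 0.16112936831444072 19.6333
[ 0.42561382 -0.18757553  0.11523987] [ 1.38421062e-04  7.07121736e-01  7.07091110e-01 -9.96395786e-04] [-0.38735528 -0.00744183 -0.74290374] 21.4333
```

View pics/over.png

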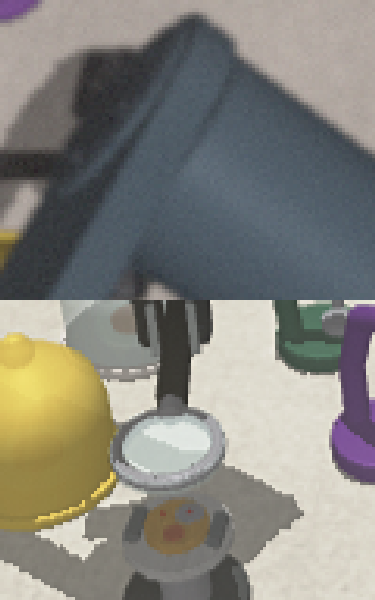

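In the side crop the lens ring, centred at about (169,448), sits above the movement at (178,527) but its ellipse looks tilted. The arm hides this area in the top view. I'll zoom in to check the roll.

Run:
```python
from h import *
s=np.load("pics/side4.npy")[245:315,155:225]
cv2.imwrite("pics/lz2.png",cv2.resize(s,(595,595),interpolation=cv2.INTER_CUBIC)[:,:,::-1])
```

```text
(no output)
```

View pics/lz2.png

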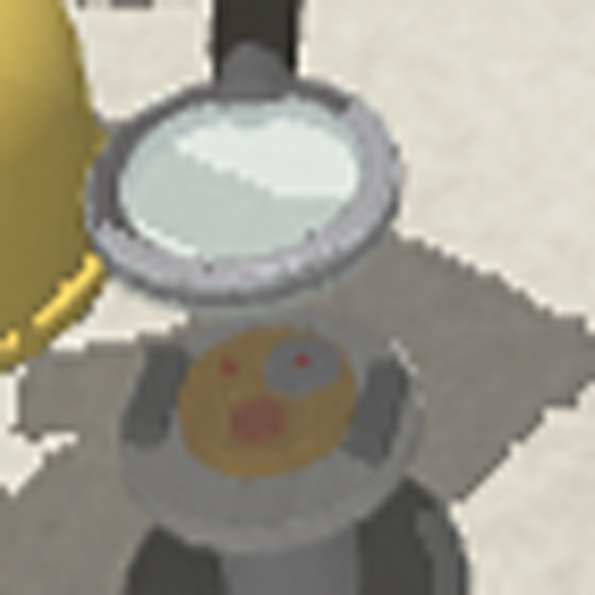

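Run:
```python
from h import *
S=lambda x,y:(155+x/8.5-.5,245+y/8.5-.5)
for n,z,pts in[("glass",.12,[(119,190),(361,165),(245,98),(235,260),(155,130),(325,112),(150,240),(335,212)]),
 ("outer",.12,[(88,185),(401,160),(350,95),(385,120),(120,125),(170,95),(390,200),(92,215)]),
 ("movement",.066,[(178,405),(357,385),(270,327),(255,478),(205,350),(335,345),(200,458),(335,440)])]:
    P=np.array([onz("side",S(*p),z)[:2] for p in pts]);
    e=cv2.fitEllipse((P*1000).astype(np.float32)); print(n,np.round(e[0],1),np.round(e[1],1),round(e[2]))
s=np.load("pics/side4.npy")
for n,c in(("lens ctr",(244,190)),("mov",(267,402)) ):
    print(n,[np.round(onz("side",S(*c),z),4) for z in(.066,.12)])
for z in(.1115,.116,.1205): print(z,(proj("side",np.array([.4256,-.2726,z]))+.5-[155,245])*8.5)
print((proj("side",np.array([.4256,-.1876-.085+.085,.13]))+.5-[155,245])*8.5)
print((proj("side",np.array([.4255,-.2725,.066]))+.5-[155,245])*8.5)
```

```text
glass [ 424.7 -273.6] [44.6 44.9] 113
outer [ 425.5 -272.7] [54.7 59.3] 76
movement [ 424.3 -278.4] [35.  40.2] 7
lens ctr [array([ 0.4161, -0.2178,  0.066 ]), array([ 0.4258, -0.2777,  0.12  ])]
mov [array([ 0.4244, -0.2792,  0.066 ]), array([ 0.4331, -0.3322,  0.12  ])]
0.1115 [249.72914733 205.20164268]
0.116 [247.14583726 187.50953638]
0.1205 [244.54281677 169.68244088]
[ 265.05402435 -141.06060359]
[274.31003492 376.50694435]
```

The glass rim, cast onto a level plane, is a circle (44.6 × 44.9 mm), so the lens is level. Its centre is within about 1–2 mm of the movement's axis. I'll lower it with a -1 mm y correction and check.

Run:
```python
from h import *
move_straight([.4255,-.1885,.0797],max_speed=.03); dwell(.5)
print(get_tcp_pos(),get_wrist_force(),get_grasp_force(),get_finger_gap(),get_clock())
im=get_image("side");a=cv2.resize(im,(400,300),interpolation=cv2.INTER_AREA);b=cv2.resize(im[255:330,150:250],(400,300),interpolation=cv2.INTER_CUBIC)
cv2.imwrite("pics/fin.png",np.vstack([a,b])[:,:,::-1])
for z in(.076,.085): print((proj("side",np.array([.4255,-.2735,z]))+.5-[150,255])*4)
```

```text
[ 0.42551905 -0.1884999   0.07970524] [ 1.19533445 -0.37815804 -1.01173452] 69.81222152709961 0.16276179052861103 23.3583
[146.43291881 121.68360349]
[144.12687224 105.92058275]
```

View pics/fin.png

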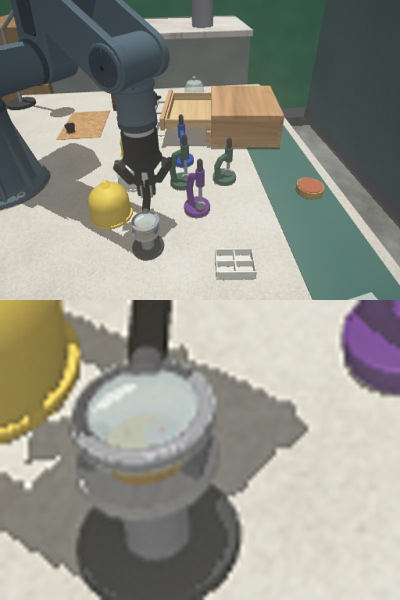

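The lens sits level just above the movement, with a visible gap and no contact force. The drawer is open, and the presses and tray look unmoved.

```bash
python3 -c "
from bench import *
print(job_done(),get_clock())"
```

```text
the job is handed in; nothing more can be done
the job is handed in; nothing more can be done
```

I handed the job in at about 23 s of the 54 s limit: drawer pulled about 16 cm open, magnifier carried over the row, and lens held level about 1 cm above the movement, centred to within about 2 mm; I don't have the verdict.

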